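# Cock and safe the bottle impact tester

### The job

Make the bottle impact tester ready for its next bottle: draw its sprung striker arm back by the upright black knob until it has ridden over the catch, ease it forward until it hangs on the hair-trigger catch and let go, without letting the arm snap or fly forward and without straining it against the buffer just behind the catch. Then push the safety bolt fully home, across in front of the cocked arm. Leave the sample bottles standing where they are.

Things in the scene. Friction and masses are not known exactly. Their poses are not given: they have to be found in the camera images.
- tester: Bench impact tester for bottles: fixed low grey plate with cut corners, 295 x 290 mm, top 20 mm up. Origin on the bench under its middle; x runs from the safety bolt (near the robot) to the arm's pivot, y to the V-shaped bottle rest. The striker arm is a steel bar, 44 to 56 mm up, swinging level about a vertical pivot: at rest it points 118 deg anticlockwise of x, cocked roughly along -x.
- tester_pivot (a point): point on the vertical pivot axis of the striker arm, 50 mm above the bench; in the tester's frame 95 mm towards x and 55 mm towards -y. A coil spring and a round steel hub sit round it
- striker (a joint): angle of the striker arm, rad: 0 at rest, growing as it is drawn back (anticlockwise from above). A spring pulls it forward: 3 N at the knob at rest, 9 N cocked, rising 6 N per rad. It hooks on the catch somewhere between 0.92 and 1.25, as the catch happens to be clamped (not told: feel for it), and meets a rubber buffer 0.021 rad (3.3 mm at the knob) further on
- striker_knob (a point): middle of the gripping part of the upright black knob on the arm, 155 mm from the pivot axis, 80 mm above the bench; the knob is round, 18 mm thick (22 mm at its head), from 59 to 101 mm above the bench, on the arm (14 mm wide, top 56 mm up)
- catch_pin (a point): the pin (8 mm thick) under the arm, 95 mm from the pivot. The catch is a flat aluminium box (60 x 85 mm, top 41 mm up, below the arm): a sprung tooth in it lets the pin ride over (1 to 2 N at the knob), then holds it. The firm buffer behind bears 15 N from the pin, which is 9 N at the knob on top of the spring. A small trigger blade sticks out of the box's -y end, 31 mm up: 3 N on it fires the arm
- safety_bolt (a joint): travel of the safety bolt, m: 0 drawn out, 0.030 fully home; it slides along the tester's x and takes 2 to 3 N. Home, its rod lies across in front of the cocked arm; it would block the arm's way if pushed in before
- bolt_knob (a point): middle of the upright steel knob of the safety bolt: round, 14 mm thick, from 58 to 94 mm above the bench, this point 76 mm up; it moves with the bolt towards the tester's x
- amber_vial_mid (a point): centre, half-way up, of a small amber bottle, 42 mm across, 87 mm high, standing loose on the bench left of the tester; leave it
- white_bottle_mid (a point): centre, half-way up, of a small white bottle, 44 mm across, 91 mm high, standing loose left of the tester; leave it
- tall_bottle_mid (a point): centre, half-way up, of a taller white bottle, 50 mm across, 123 mm high, standing loose left of the tester; leave it

How it is judged:
By the outcome, as a careful person would: the job done as asked, in the order asked, and still so for the second after the job is handed in, with the robot touching nothing.
It also fails if it takes over 67 s, if anything falls off the work surface, if the arm or the gripper's body presses on something with over 40 N, if the wrist force passes 120 N, or if a joint passes its speed limit or range.

### The arm

A 6-joint arm with a two-finger parallel gripper is mounted at the origin on a cart in front of the work surface, level with it; the furniture and walls round the work are solid. World frame = base frame: x ahead of the robot, y to its left, z up, the work surface at z = 0. Lengths are in m, angles in degrees, forces in N, time in s.
With the tool pointing down it reaches from about 0.35 to 0.875 m from the base axis. Payload 4.2 kg.
Tool frame: the origin (TCP) lies between the finger pads; the fingertips stand 8 mm ahead of it and the grasp point (between the pads) lies 11 mm behind it; z points along the fingers, y is the line along which they close (so a half turn about z gives the same grasp; the last joint's range is limited). The gripper opens to 87 mm and grips with 3 to 60 N. Pads are 19 mm wide; open, the fingers measure 117 mm over their backs; the gripper's body (75 mm by 190 mm) begins 51 mm behind the grasp point.
Start: joints at [-58.064, 22.042, 0.453, 0, -68.411, -14.817], TCP at [0.184, -0.597, 0.231] pointing down, gripper open.
Joint ranges: [-179.83, 179.83], [-69.29, 118.12], [-61.27, 80.66], [-181.25, 117.63], [-171.15, -9.14], [-177.46, 177.46]. Speed limits (degrees/s): [159.86, 159.86, 180, 180, 180, 180].

### API

Orientations are given as a 3x3 rotation matrix whose columns are the frame's x, y, z axes.
In Python, from station import sense, capture, camera_model, finish_job, find_in gives the robot as it stands. The module is installed in compiled form; this text tells all that it offers.
- The arm moves only by the tool arm_command, never from a script. Its argument "motion" is a list of rows, each a list of 7 numbers: the finger opening in mm, from 0 to 87, then the shift along the tool's x, y, z in mm, then the turn, a rotation vector about the tool's x, y, z in rad. In form: [[jaw, dx, dy, dz, rx, ry, rz], ...]. A call has 1 to 8 rows; each row shifts and turns the commanded pose from where the row before left it, along the tool's axes as they then stand; what a row does not reach is not made up. A row lasts 1/10 s, in which the tool goes at most 50 mm and 8.59 degrees, less where a joint would pass 70% of its speed; a pose out of reach is approached as far as the arm can. A call with a gripper value outside its range is refused whole. The fingers move at their own pace and stop on an object; the grip force is fixed at half the most. Time passes only in rows, so rows that do not move let the fingers close. It gives the time, the measured TCP pose, the force, the opening and the grip force at its end, in the units of the state.
- sense(): the state, without advancing time (a new reading comes with each control period).
- capture(name): name is "side" or "top" or "wrist"; returns the picture (400x640x3 uint8, red, green, blue); there is no depth.
- camera_model(name): a dict with "fx", "fy", "cx", "cy" (pixels), "R" (3x3) and "t" (3): a world point X has camera coordinates R X + t. Camera axes: x right, y down, z forward; pixel columns grow to the right and rows downward; lengths in m; the calibration is good to about 2 mm. A picture is of the moment at which its call begins: read the wrist's pose just before it. camera_model takes no time and is no camera call; for the wrist camera it gives the pose at the moment of the call.
- finish_job(): hands the job in; it is judged then, once.
Trained networks look in the newest picture that a camera, given by its name, has taken for a name from the list of things; names that differ only in an ending like _2 or _b are one class to them, and where a whole thing is asked for, a point or a joint stands for the part that bears it (a point fixed in the world has none). Each returns a list of dicts, best first, with "p" (0 to 1); they miss things now and then, are a little off and sometimes report something else, mostly with a low value. They report only what shows in the picture. A call takes as long as a camera call.
- find_in(target, camera): "location" ([row, column] in pixels, amid what is visible of it).
The state is a dict: "time_s": time; "joints": joint angles; "joint_velocities": joint speeds; "effort": joint torques, N m; "tcp_pos": TCP position; "ee_rot": TCP orientation; "wrist_force": force on the tool from outside, world axes, zero at the start; "moment": the same for the moment, N m; "gripper_width": opening from 0.0 (shut) to 1.0 (fully open); "gripper_force": force on a finger pad.
Only numpy, scipy, OpenCV 4.12 (cv2) and the standard library are available. Lean on these libraries where they do the work, as an engineer would, in place of code of your own. Each camera call takes 0.05 s, during which the arm holds its last target. There are 200 camera calls.

## Working session

There is one attempt and no reset: what is moved stays moved. The work goes in short steps, Python scripts to look and compute and a tool call to move; the robot and the scene stay as the last step left them, time stands still between calls to the robot, and variables do not carry over. Pictures are saved under pics/ and viewed, at most 10 in all, crops included, and the job is handed in when it is done.

Besides the shell and the picture viewer there is one more tool, called by a JSON object that holds its "op" and its "data", one argument or row to a line. arm_command: Moves the arm, as the interface text tells. Its arguments: {"type":"object","properties":{"motion":{"type":"array"}},"required":["motion"]}

```bash
mkdir -p pics
cat > h.py <<'E'
import numpy as np, cv2
from station import *
def shot(n,f):
    im=capture(n); cv2.imwrite('pics/'+f,im[:,:,::-1]); return im
def ray(cam,rc,z):
    m=camera_model(cam); R=np.array(m['R']);t=np.array(m['t'])
    d=R.T@np.array([(rc[1]-m['cx'])/m['fx'],(rc[0]-m['cy'])/m['fy'],1]); c=-R.T@t
    return c+d*(z-c[2])/d[2]
def proj(cam,X):
    m=camera_model(cam); p=np.array(m['R'])@np.array(X)+np.array(m['t'])
    return [round(float(m['fy']*p[1]/p[2]+m['cy']),1),round(float(m['fx']*p[0]/p[2]+m['cx']),1)]
def tri(obs): # [(cam,rc)]
    A=[];b=[]
    for cam,rc in obs:
        m=camera_model(cam); R=np.array(m['R']);t=np.array(m['t'])
        d=R.T@np.array([(rc[1]-m['cx'])/m['fx'],(rc[0]-m['cy'])/m['fy'],1]); d/=np.linalg.norm(d); c=-R.T@t
        P=np.eye(3)-np.outer(d,d); A.append(P); b.append(P@c)
    return np.linalg.lstsq(np.vstack(A),np.hstack(b),rcond=None)[0]
Z=dict(tester=.02,tester_pivot=.05,striker_knob=.08,bolt_knob=.076,amber_vial_mid=.0435,white_bottle_mid=.0455,tall_bottle_mid=.0615)
E
python3 - <<'E'
from h import *
s=sense(); print(s['time_s'],s['tcp_pos'],np.round(s['ee_rot'],3).tolist())
for c in ('top','side'):
    shot(c,c+'1.png')
    print(c,np.round(camera_model(c)['R'],2).tolist(), camera_model(c)['t'])
    for n in Z:
        for r in find_in(n,c)[:2]:
            print(n,round(r['p'],2),np.round(r['location'],1),np.round(ray(c,r['location'],Z[n]),3))
print(sense()['time_s'])
E
```

```text
0.0 [ 0.18383961 -0.59670262  0.22942046] [[-0.956, -0.294, -0.001], [-0.294, 0.956, 0.002], [0.0, 0.002, -1.0]]
top [[-0.03, -1.0, 0.01], [-0.98, 0.02, -0.17], [0.17, -0.02, -0.98]] [0.11963437 0.58876403 0.98511444]
tester 0.73 [200.1 327.3] [0.598 0.073 0.02 ]
tester 0.71 [225.7 229.1] [0.549 0.28  0.02 ]
tester_pivot 0.84 [198.5 328.9] [0.596 0.071 0.05 ]
tester_pivot 0.7 [260.5 334.4] [0.47  0.065 0.05 ]
striker_knob 0.72 [166.1 320.6] [0.657 0.088 0.08 ]
bolt_knob 0.44 [258.8 335.9] [0.471 0.063 0.076]
amber_vial_mid 0.93 [184.2 235.3] [0.632 0.263 0.044]
white_bottle_mid 0.79 [150.  228.7] [0.705 0.277 0.046]
tall_bottle_mid 0.93 [227.5 230.5] [0.54  0.271 0.061]
tall_bottle_mid 0.24 [168.5 313.8] [0.657 0.101 0.061]
side [[-0.92, -0.38, 0.02], [-0.2, 0.44, -0.87], [0.32, -0.81, -0.49]] [0.6043052  0.15525933 0.80175831]
tester 0.59 [227.2 332.5] [0.597 0.094 0.02 ]
tester_pivot 0.62 [226.8 330.7] [0.584 0.137 0.05 ]
tester_pivot 0.62 [210.8 302.8] [0.656 0.106 0.05 ]
striker_knob 0.58 [213.3 303.6] [0.63  0.159 0.08 ]
bolt_knob 0.85 [217.1 403.5] [0.46  0.09  0.076]
amber_vial_mid 0.93 [264.1 274.2] [0.632 0.273 0.043]
white_bottle_mid 0.92 [257.1 236.3] [0.698 0.284 0.045]
tall_bottle_mid 0.56 [276.9 321.8] [0.538 0.292 0.062]
0.8
```

Run:
```python
import cv2
a=cv2.imread('pics/top1.png')[100:300,200:440]; b=cv2.imread('pics/side1.png')[150:300,220:460]
cv2.imwrite('pics/t1c.png',cv2.resize(a,None,fx=3,fy=3,interpolation=3)[:600,:720]); cv2.imwrite('pics/s1c.png',cv2.resize(b,None,fx=3.3,fy=3.3,interpolation=3))
```

```text
(no output)
```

View pics/t1c.png

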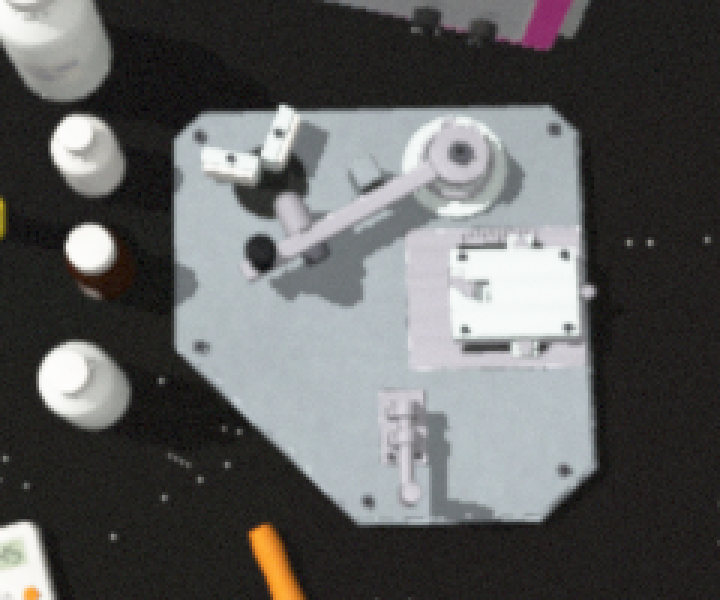

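View pics/s1c.png

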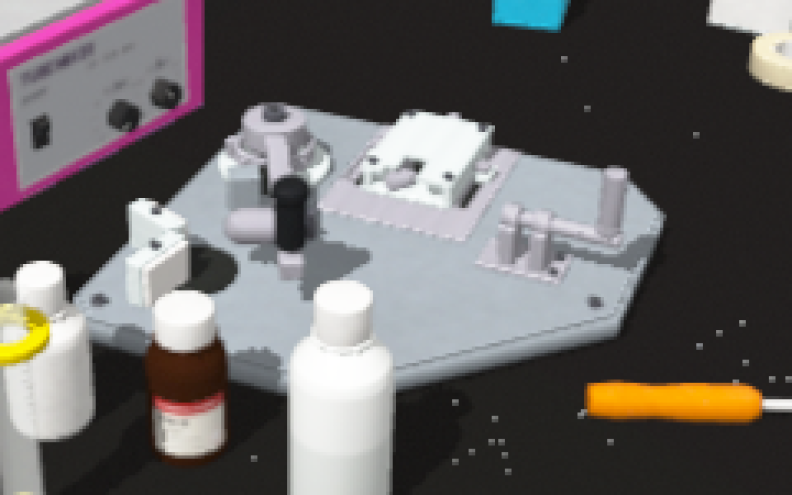

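Run:
```python
from h import *
kt=ray('top',[183.3,287.2],.101); bt=ray('top',[263.5,336.7],.094)
print('knob top',kt, 'side',ray('side',[206.0,307.6],.101),tri([('top',[183.3,287.2]),('side',[206.0,307.6])]))
print('bolt top',bt,'side',ray('side',[202,406.4],.094),tri([('top',[263.5,336.7]),('side',[202,406.4])]))
for z in (.05,.07,.09): print('hub',z,ray('top',[150.5,353.3],z),ray('side',[183.5,303.0],z))
print('hubtri',tri([('top',[150.5,353.3]),('side',[183.5,303.0])]))
# plate corners/edges at z=.02, crop px -> full
for u,v in [(175,140),(207,110),(550,106),(579,130),(597,468),(545,521),(360,521),(175,350)]:
    print((u,v),np.round(ray('top',[100+v/3,200+u/3],.02),4))
```

```text
knob top [0.61889106 0.15453677 0.101     ] side [0.61948766 0.16442066 0.101     ] [0.62181231 0.15521829 0.09506358]
bolt top [0.46124541 0.06285579 0.094     ] side [0.46253176 0.06492825 0.094     ] [0.46208609 0.06290619 0.09289544]
hub 0.05 [0.69629013 0.0173807  0.05      ] [ 7.04407352e-01 -4.58190469e-04  5.00000000e-02]
hub 0.07 [0.69072153 0.01946555 0.07      ] [0.68830391 0.0344395  0.07      ]
hub 0.09 [0.68515294 0.02155041 0.09      ] [0.67220046 0.06933719 0.09      ]
hubtri [0.69432721 0.01883011 0.06099157]
(175, 140) [0.7177 0.2174 0.02  ]
(207, 110) [0.7395 0.1944 0.02  ]
(550, 106) [ 0.737 -0.052  0.02 ]
(579, 130) [ 0.7186 -0.0719  0.02  ]
(597, 468) [ 0.477  -0.0713  0.02  ]
(545, 521) [ 0.4418 -0.0335  0.02  ]
(360, 521) [0.4451 0.0932 0.02  ]
(175, 350) [0.5664 0.2186 0.02  ]
```

```bash
cat >> h.py <<'E'
def cmd(P,yaw_to=None,step=48):
    "print a shift to P in the present tool axes and the turn about tool z"
    s=sense(); R=np.array(s['ee_rot']); p=np.array(s['tcp_pos'])
    d=R.T@(np.array(P)-p)*1000; yaw=np.degrees(np.arctan2(R[1,1],R[0,1]))
    n=int(np.ceil(np.linalg.norm(d)/step)); print('t',s['time_s'],'p',p.round(4),'yaw(y)',round(yaw,2),'F',np.round(s['wrist_force'],2),'shift',d.round(1),'n',n,'per row',(d/max(n,1)).round(1))
    if yaw_to is not None:
        a=(yaw_to-yaw+180)%360-180; print('turn about tool z rad',round(-np.radians(a),4))
E
python3 - <<'E'
from h import *
s=sense(); m=camera_model('wrist'); R=np.array(m['R']);c=-R.T@np.array(m['t']); T=np.array(s['ee_rot'])
print('cam in tool',T.T@(c-s['tcp_pos']),'axes in tool (cols)',(T.T@R.T).round(2).tolist(),m['fx'])
cmd([.58,.09,.229],208)
E
```

```text
cam in tool [ 8.26605768e-02  3.85636275e-05 -1.54175530e-01] axes in tool (cols) [[-0.0, -0.95, -0.3], [1.0, -0.0, 0.0], [-0.0, -0.3, 0.95]] 343.58473490811076
t 0.8 p [ 0.184  -0.5973  0.2306] yaw(y) 107.12 F [-0.23  0.05 -0.43] shift [-580.8  540.3    1.6] n 17 per row [-34.2  31.8   0.1]
turn about tool z rad -1.7608
```

{"op": "arm_command", "data": {
  "motion": [
    [60,-34.2,31.8,0,0,0,0],
    [60,-34.2,31.8,0,0,0,0],
    [60,-34.2,31.8,0,0,0,0],
    [60,-34.2,31.8,0,0,0,0],
    [60,-34.2,31.8,0,0,0,0],
    [60,-34.2,31.8,0,0,0,0],
    [60,-34.2,31.8,0,0,0,0],
    [60,-34.2,31.8,0,0,0,0]
  ]
}}

```text
time_s: 1.6
tcp_pos: [0.3712, -0.2719, 0.231]
ee_rot: [[-0.956, -0.294, 0.001], [-0.294, 0.956, -0.0], [-0.001, -0.001, -1.0]]
wrist_force: [0.5, -0.6, -0.3]
gripper_width: 0.693
gripper_force: 0.0
```

{"op": "arm_command", "data": {
  "motion": [
    [60,-34.2,31.8,0,0,0,0],
    [60,-34.2,31.8,0,0,0,0],
    [60,-34.2,31.8,0,0,0,0],
    [60,-34.2,31.8,0,0,0,0],
    [60,-34.2,31.8,0,0,0,0],
    [60,-34.2,31.8,0,0,0,0],
    [60,-34.2,31.8,0,0,0,0],
    [60,-34.2,31.8,0,0,0,0]
  ]
}}

```text
time_s: 2.4
tcp_pos: [0.5579, 0.052, 0.2309]
ee_rot: [[-0.956, -0.295, 0.001], [-0.295, 0.956, 0.0], [-0.001, -0.0, -1.0]]
wrist_force: [1.2, -0.5, 0.3]
gripper_width: 0.689
gripper_force: 0.0
```

{"op": "arm_command", "data": {
  "motion": [
    [60,-34.2,31.8,0,0,0,0],
    [60,0,0,0,0,0,-0.145],
    [60,0,0,0,0,0,-0.145],
    [60,0,0,0,0,0,-0.145],
    [60,0,0,0,0,0,-0.145],
    [60,0,0,0,0,0,-0.145],
    [60,0,0,0,0,0,-0.145],
    [60,0,0,0,0,0,-0.145]
  ]
}}

```text
time_s: 3.2
tcp_pos: [0.5805, 0.0905, 0.2306]
ee_rot: [[-0.248, -0.969, 0.0], [-0.969, 0.248, 0.0], [-0.0, -0.0, -1.0]]
wrist_force: [-1.2, -0.9, -0.5]
gripper_width: 0.687
gripper_force: 0.0
```

{"op": "arm_command", "data": {
  "motion": [
    [60,0,0,0,0,0,-0.145],
    [60,0,0,0,0,0,-0.145],
    [60,0,0,0,0,0,-0.145],
    [60,0,0,0,0,0,-0.145],
    [60,0,0,0,0,0,-0.145],
    [60,0,0,0,0,0,0],
    [60,0,0,0,0,0,0]
  ]
}}

```text
time_s: 3.9
tcp_pos: [0.5805, 0.0905, 0.2306]
ee_rot: [[0.448, -0.894, -0.0], [-0.894, -0.448, 0.0], [-0.0, -0.0, -1.0]]
wrist_force: [0.2, -0.4, 0.2]
gripper_width: 0.691
gripper_force: 0.0
```

Run:
```python
from h import *
im=shot('wrist','w1.png')
for n in ('tester_pivot','striker_knob','bolt_knob'):
    for r in find_in(n,'wrist')[:2]: print(n,round(r['p'],2),np.round(r['location'],1),ray('wrist',r['location'],Z[n]).round(4))
cmd([.617,.1555,.16])
```

```text
tester_pivot 0.58 [145.1 301.5] [0.6128 0.0675 0.05  ]
tester_pivot 0.19 [276. 214.] [0.6365 0.2392 0.05  ]
striker_knob 0.91 [127.1 249.9] [0.6601 0.0691 0.08  ]
bolt_knob 0.8 [208.2 431.4] [0.4774 0.0619 0.076 ]
t 4.1 p [0.5805 0.0905 0.2305] yaw(y) -153.25 F [-0.81  0.05 -0.39] shift [-41.6 -61.9  70.5] n 3 per row [-13.9 -20.6  23.5]
```

View pics/w1.png

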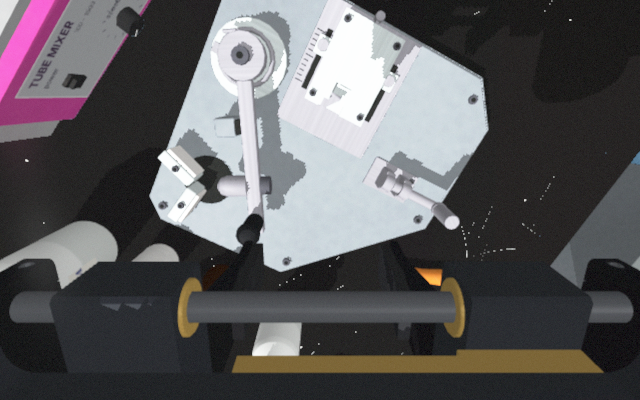

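Run:
```python
from h import *
W=lambda u,v,z: ray('wrist',[v,u],z).round(4)
print('knob top',W(248,236,.101),'knob base',W(257,213,.059))
print('bolt top',W(452,222,.094))
for z in (.05,.065,.08): print('hub',z,W(241,55,z))
for u,v in [(488,130),(482,77),(149,197),(265,270)]: print(u,v,W(u,v,.02))
for z in (.056,.05): print('hubtri',tri([('top',[150.5,353.3]),('wrist',[55,241])]),'bolttri',tri([('top',[263.5,336.7]),('wrist',[222,452])]),'knobtri',tri([('top',[183.3,287.2]),('wrist',[236,248])]));break
# arm edges centre line near knob and hub
a=W(241,100,.056);b=W(255,205,.056);print('arm line',a,b,np.degrees(np.arctan2(b[1]-a[1],b[0]-a[0])))
```

```text
knob top [0.6211 0.1542 0.101 ] knob base [0.6234 0.1474 0.059 ]
bolt top [0.4619 0.0621 0.094 ]
hub 0.05 [0.6966 0.0192 0.05  ]
hub 0.065 [0.6931 0.0191 0.065 ]
hub 0.08 [0.6895 0.019  0.08  ]
488 130 [ 0.4453 -0.0297  0.02  ]
482 77 [ 0.4809 -0.07    0.02  ]
149 197 [0.7384 0.1996 0.02  ]
265 270 [0.5869 0.2245 0.02  ]
hubtri [0.69294708 0.01894594 0.06360759] bolttri [0.46122584 0.06252076 0.09257992] knobtri [0.62029467 0.15498279 0.09838061]
arm line [0.6804 0.0544 0.056 ] [0.6286 0.1417 0.056 ] 120.68303946656346
```

Run:
```python
from h import *
cmd([.620,.155,.071],208.2)
```

```text
t 4.1 p [0.5805 0.0905 0.2305] yaw(y) -153.25 F [-0.81  0.05 -0.39] shift [-39.8 -64.3 159.5] n 4 per row [ -9.9 -16.1  39.9]
turn about tool z rad -0.0254
```

{"op": "arm_command", "data": {
  "motion": [
    [42,-20,-32,0,0,0,0],
    [42,-20,-32,0,0,0,0],
    [42,0,0,20,0,0,-0.025],
    [42,0,0,20,0,0,0],
    [42,0,0,15,0,0,0],
    [42,0,0,0,0,0,0],
    [42,0,0,0,0,0,0],
    [42,0,0,0,0,0,0]
  ]
}}

```text
time_s: 4.9
tcp_pos: [0.6203, 0.1553, 0.1769]
ee_rot: [[0.473, -0.881, 0.002], [-0.881, -0.473, 0.001], [0.0, -0.002, -1.0]]
wrist_force: [0.2, 0.6, 0.5]
gripper_width: 0.486
gripper_force: 0.0
```

Run:
```python
from h import *
im=shot('wrist','w2.png')
shot('top','t2.png')
cmd([.620,.155,.071],208.2); print(sense()['gripper_width'],proj('wrist',[.620,.155,.101]))
```

```text
t 5.0 p [0.6201 0.1552 0.1769] yaw(y) -151.77 F [-0.77 -0.13  0.35] shift [1.000e-01 5.000e-01 1.059e+02] n 3 per row [ 0.   0.2 35.3]
turn about tool z rad 0.0006
0.48479599528222755 [215.4, 321.2]
```

View pics/w2.png

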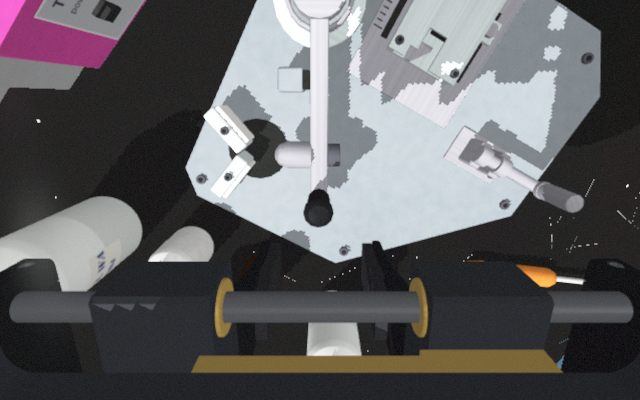

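{"op": "arm_command", "data": {
  "motion": [
    [42,0,0,35,0,0,0],
    [42,0,0,35,0,0,0],
    [42,0,0,30,0,0,0],
    [42,0,0,5,0,0,0],
    [26,0,0,0,0,0,0],
    [26,0,0,0,0,0,0],
    [26,0,0,0,0,0,0]
  ]
}}

```text
time_s: 5.7
tcp_pos: [0.6209, 0.1557, 0.0729]
ee_rot: [[0.474, -0.881, 0.004], [-0.881, -0.474, 0.002], [0.0, -0.004, -1.0]]
wrist_force: [0.1, -0.6, 0.1]
gripper_width: 0.336
gripper_force: 0.0
```

Run:
```python
import cv2,numpy as np
a=cv2.imread('pics/w1.png')[0:160,280:420]; b=cv2.imread('pics/w2.png')[0:130,350:520]
r=lambda i,f:cv2.resize(i,None,fx=f,fy=f,interpolation=3)
A=r(a,3);B=r(b,2.3)
g=lambda i:(255*(i/255.)**2.2).astype('uint8')
c=np.zeros((480,811,3),'uint8'); c[:A.shape[0],:A.shape[1]]=g(A); c[:B.shape[0],420:420+B.shape[1]]=B
cv2.imwrite('pics/box.png',c[:,:800])
```

```text
(no output)
```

View pics/box.png

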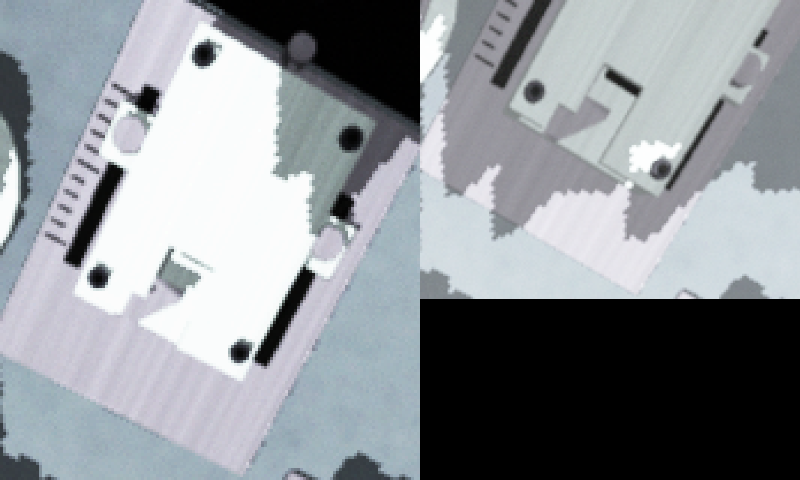

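Run:
```python
from h import *
s=sense(); m=camera_model('wrist');R=np.array(m['R']);c=-R.T@np.array(m['t'])+np.array([.6201,.1552,.1769])-s['tcp_pos']
def W2(u,v,z=.040):
    u=350+(u-420)/2.3; v=v/2.3
    d=R.T@np.array([(u-m['cx'])/m['fx'],(v-m['cy'])/m['fy'],1]); return c+d*(z-c[2])/d[2]
for n,u,v in [('tooth tip',603,106),('tooth tip2',610,110),('tooth start',545,135),('buf near l',603,77),('buf near r',636,97),('edge l',512,112),('edge r',660,196)]:
    X=W2(u,v); print(n,X.round(4))
def th(y): return np.radians(180-118.2)-np.arcsin((y-.0185)/.095)
for y in (W2(603,106)[1]-.004,W2(610,110)[1]-.004): print('hook',th(y))
print('buffer',th((W2(603,77)[1]+W2(636,97)[1])/2+.004))
cmd([.62,.155,.071],208.2)
```

```text
tooth tip [0.6019 0.0115 0.04  ]
tooth tip2 [0.5991 0.0115 0.04  ]
tooth start [0.6142 0.0285 0.04  ]
buf near l [0.6068 0.0041 0.04  ]
buf near r [0.5937 0.004  0.04  ]
edge l [0.6279 0.0276 0.04  ]
edge r [0.5684 0.0262 0.04  ]
hook 1.1942761866706717
hook 1.1951261165007618
buffer 1.1889826716439134
t 5.7 p [0.6209 0.1557 0.0729] yaw(y) -151.74 F [ 0.15 -0.57  0.11] shift [0.2 1.1 1.9] n 1 per row [0.2 1.1 1.9]
turn about tool z rad 0.0011
```

{"op": "arm_command", "data": {
  "motion": [
    [26,0,2,1,0,0,0],
    [26,0,2,0,0,0,0],
    [26,0,1,0,0,0,0],
    [26,0,0,0,0,0,0],
    [26,0,0,0,0,0,0]
  ]
}}

```text
time_s: 6.2
tcp_pos: [0.616, 0.1532, 0.0703]
ee_rot: [[0.474, -0.881, 0.002], [-0.881, -0.474, 0.001], [0.0, -0.002, -1.0]]
wrist_force: [2.2, 2.1, 1.4]
gripper_width: 0.297
gripper_force: 1.7
```

{"op": "arm_command", "data": {
  "motion": [
    [26,0.1,4,0,0,0,-0.026],
    [26,0.2,8.5,0,0,0,-0.055],
    [26,0.2,8.5,0,0,0,-0.055],
    [26,0.2,8.5,0,0,0,-0.055],
    [26,0.2,8.5,0,0,0,-0.055],
    [26,0.2,8.5,0,0,0,-0.055],
    [26,0.2,8.5,0,0,0,-0.055],
    [26,0.2,8.5,0,0,0,-0.055]
  ]
}}

```text
time_s: 7.0
tcp_pos: [0.5678, 0.1124, 0.0697]
ee_rot: [[0.788, -0.616, 0.003], [-0.616, -0.788, 0.001], [0.002, -0.003, -1.0]]
wrist_force: [5.2, 2.3, 0.2]
gripper_width: 0.295
gripper_force: 2.6
```

{"op": "arm_command", "data": {
  "motion": [
    [26,0.2,8.5,0,0,0,-0.055],
    [26,0.2,8.5,0,0,0,-0.055],
    [26,0.2,8.5,0,0,0,-0.055],
    [26,0.2,8.5,0,0,0,-0.055],
    [26,0.2,8.5,0,0,0,-0.055],
    [26,0.2,8.5,0,0,0,-0.055],
    [26,0.2,8.5,0,0,0,-0.055],
    [26,0,0,0,0,0,0]
  ]
}}

```text
time_s: 7.8
tcp_pos: [0.5412, 0.0605, 0.07]
ee_rot: [[0.961, -0.277, 0.005], [-0.277, -0.961, 0.002], [0.004, -0.004, -1.0]]
wrist_force: [5.4, 5.9, -0.2]
gripper_width: 0.297
gripper_force: 3.6
```

```bash
cat >> h.py <<'E'
def st():
    s=sense(); p=np.array(s['tcp_pos'])-[.693,.0185,0]; a=np.arctan2(p[1],p[0])%(2*np.pi)
    R=np.array(s['ee_rot']); f=np.array(s['wrist_force'])
    print('t',s['time_s'],'r',round(np.hypot(*p[:2])*1000,1),'tcp z',p[2].round(4),'theta',round(a-np.radians(118.2)-.027,4),'yawerr',round(np.degrees((np.arctan2(R[1,1],R[0,1])-a-np.pi/2+np.pi)%(2*np.pi)-np.pi),2),'F tool',(R.T@f).round(2),'w',round(s['gripper_width']*87,1),s['gripper_force'])
E
python3 -c "
from h import *
st()"
```

```text
t 7.8 r 157.5 tcp z 0.07 theta 0.7814 yawerr -0.58 F tool [ 3.53 -7.19  0.21] w 25.8 3.568757728598939
```

{"op": "arm_command", "data": {
  "motion": [
    [26,0.5,7,0,0,0,-0.05],
    [26,0.5,7.7,0,0,0,-0.05],
    [26,0.5,7.7,0,0,0,-0.05],
    [26,0.5,7.7,0,0,0,-0.05],
    [26,0.5,7.7,0,0,0,-0.05],
    [26,0.2,5,0,0,0,-0.03],
    [26,0,0,0,0,0,0],
    [26,0,0,0,0,0,0]
  ]
}}

```text
time_s: 8.6
tcp_pos: [0.536, 0.0188, 0.0699]
ee_rot: [[1.0, -0.001, 0.003], [-0.001, -1.0, 0.003], [0.003, -0.003, -1.0]]
wrist_force: [2.3, 9.2, 2.8]
gripper_width: 0.298
gripper_force: 4.5
```

```bash
python3 -c "
from h import *
st();shot('top','t3.png')
for r in find_in('striker_knob','top')[:1]: print(r,ray('top',r['location'],.08))"
```

```text
t 8.6 r 157.0 tcp z 0.0699 theta 1.0494 yawerr 0.08 F tool [ 2.35 -9.2  -2.78] w 25.9 4.534045276204779
{'location': [156.9, 355.9], 'p': 0.66} [0.67448619 0.01579973 0.08      ]
```

{"op": "arm_command", "data": {
  "motion": [
    [26,0.2,2,0,0,0,-0.013],
    [26,0.2,2,0,0,0,-0.013],
    [26,0,0,0,0,0,0]
  ]
}}

```text
time_s: 9.0
tcp_pos: [0.5361, 0.015, 0.0699]
ee_rot: [[1.0, 0.026, 0.002], [0.026, -1.0, 0.003], [0.002, -0.002, -1.0]]
wrist_force: [-0.5, 8.9, 3.4]
gripper_width: 0.3
gripper_force: 4.8
```

{"op": "arm_command", "data": {
  "motion": [
    [26,0.2,2,0,0,0,-0.013],
    [26,0.2,2,0,0,0,-0.013],
    [26,0,0,0,0,0,0]
  ]
}}

```text
time_s: 9.3
tcp_pos: [0.5362, 0.0111, 0.0699]
ee_rot: [[0.999, 0.052, 0.001], [0.052, -0.999, 0.003], [0.001, -0.003, -1.0]]
wrist_force: [0.3, 10.3, 4.1]
gripper_width: 0.3
gripper_force: 5.1
```

{"op": "arm_command", "data": {
  "motion": [
    [26,0.2,2,0,0,0,-0.013],
    [26,0,0,0,0,0,0]
  ]
}}

```text
time_s: 9.5
tcp_pos: [0.5364, 0.009, 0.0698]
ee_rot: [[0.998, 0.065, 0.001], [0.065, -0.998, 0.002], [0.001, -0.002, -1.0]]
wrist_force: [-0.7, 9.2, 5.8]
gripper_width: 0.297
gripper_force: 4.9
```

```bash
python3 -c "
from h import *
st()"
```

```text
t 9.5 r 156.9 tcp z 0.0698 theta 1.1123 yawerr 0.23 F tool [-0.11 -9.28 -5.79] w 25.8 4.91205641270426
```

{"op": "arm_command", "data": {
  "motion": [
    [26,0.2,2,-1,0,0,-0.013],
    [26,0,0,0,0,0,0]
  ]
}}

```text
time_s: 9.7
tcp_pos: [0.5364, 0.007, 0.0701]
ee_rot: [[0.997, 0.077, 0.0], [0.077, -0.997, 0.002], [0.0, -0.002, -1.0]]
wrist_force: [1.3, 9.8, 0.9]
gripper_width: 0.302
gripper_force: 4.7
```

{"op": "arm_command", "data": {
  "motion": [
    [26,0.1,1.5,0,0,0,-0.01],
    [26,0,0,0,0,0,0]
  ]
}}

```text
time_s: 9.9
tcp_pos: [0.5365, 0.0055, 0.07]
ee_rot: [[0.996, 0.087, -0.0], [0.087, -0.996, 0.002], [-0.0, -0.002, -1.0]]
wrist_force: [1.1, 9.0, 0.5]
gripper_width: 0.297
gripper_force: 4.7
```

```bash
python3 -c "
from h import *
st()"
```

```text
t 9.9 r 157.0 tcp z 0.07 theta 1.1346 yawerr 0.24 F tool [ 1.83 -8.91 -0.5 ] w 25.8 4.695361322756071
```

{"op": "arm_command", "data": {
  "motion": [
    [26,0.1,1,0,0,0,-0.0065],
    [26,0,0,0,0,0,0]
  ]
}}

```text
time_s: 10.1
tcp_pos: [0.5367, 0.0045, 0.0701]
ee_rot: [[0.996, 0.093, -0.0], [0.093, -0.996, 0.002], [-0.0, -0.002, -1.0]]
wrist_force: [0.7, 9.3, 1.9]
gripper_width: 0.296
gripper_force: 4.8
```

{"op": "arm_command", "data": {
  "motion": [
    [26,0.1,1,0,0,0,-0.0065],
    [26,0,0,0,0,0,0]
  ]
}}

```text
time_s: 10.3
tcp_pos: [0.5367, 0.0035, 0.0701]
ee_rot: [[0.995, 0.1, -0.001], [0.1, -0.995, 0.002], [-0.0, -0.002, -1.0]]
wrist_force: [-0.5, 9.3, 1.4]
gripper_width: 0.298
gripper_force: 4.8
```

{"op": "arm_command", "data": {
  "motion": [
    [26,0.1,1,0,0,0,-0.0065],
    [26,0,0,0,0,0,0]
  ]
}}

```text
time_s: 10.5
tcp_pos: [0.5368, 0.0026, 0.0701]
ee_rot: [[0.994, 0.106, -0.001], [0.106, -0.994, 0.002], [-0.001, -0.002, -1.0]]
wrist_force: [-0.8, 9.7, 2.1]
gripper_width: 0.299
gripper_force: 4.9
```

```bash
python3 -c "
from h import *
st()"
```

```text
t 10.5 r 157.0 tcp z 0.0701 theta 1.1534 yawerr 0.28 F tool [ 0.22 -9.72 -2.12] w 26.0 4.8861933593434514
```

{"op": "arm_command", "data": {
  "motion": [
    [26,0.1,1,0,0,0,-0.0065],
    [26,0,0,0,0,0,0]
  ]
}}

```text
time_s: 10.7
tcp_pos: [0.537, 0.0016, 0.07]
ee_rot: [[0.994, 0.113, -0.001], [0.113, -0.994, 0.002], [-0.001, -0.002, -1.0]]
wrist_force: [-0.9, 10.2, 1.8]
gripper_width: 0.299
gripper_force: 4.9
```

{"op": "arm_command", "data": {
  "motion": [
    [26,0.1,1,0,0,0,-0.0065],
    [26,0,0,0,0,0,0]
  ]
}}

```text
time_s: 10.9
tcp_pos: [0.537, 0.0006, 0.07]
ee_rot: [[0.993, 0.119, -0.001], [0.119, -0.993, 0.002], [-0.001, -0.002, -1.0]]
wrist_force: [-0.3, 10.2, 2.3]
gripper_width: 0.301
gripper_force: 4.9
```

```bash
python3 -c "
from h import *
st()"
```

```text
t 10.9 r 157.0 tcp z 0.07 theta 1.1662 yawerr 0.29 F tool [  0.91 -10.13  -2.3 ] w 26.2 4.892452082076488
```

{"op": "arm_command", "data": {
  "motion": [
    [26,0.1,1,0,0,0,-0.0065],
    [26,0,0,0,0,0,0]
  ]
}}

```text
time_s: 11.1
tcp_pos: [0.5372, -0.0005, 0.07]
ee_rot: [[0.992, 0.126, -0.001], [0.126, -0.992, 0.002], [-0.001, -0.002, -1.0]]
wrist_force: [0.3, 9.7, 2.0]
gripper_width: 0.3
gripper_force: 4.9
```

{"op": "arm_command", "data": {
  "motion": [
    [26,0.1,1,0,0,0,-0.0065],
    [26,0,0,0,0,0,0]
  ]
}}

```text
time_s: 11.3
tcp_pos: [0.5373, -0.0015, 0.07]
ee_rot: [[0.991, 0.132, -0.002], [0.132, -0.991, 0.002], [-0.001, -0.002, -1.0]]
wrist_force: [-0.3, 9.4, 2.6]
gripper_width: 0.3
gripper_force: 4.8
```

```bash
python3 -c "
from h import *
st()"
```

```text
t 11.3 r 157.0 tcp z 0.07 theta 1.1793 yawerr 0.28 F tool [ 0.99 -9.36 -2.61] w 26.1 4.8297321533937065
```

{"op": "arm_command", "data": {
  "motion": [
    [26,0.1,1,0,0,0,-0.0065],
    [26,0,0,0,0,0,0]
  ]
}}

```text
time_s: 11.5
tcp_pos: [0.5374, -0.0025, 0.07]
ee_rot: [[0.99, 0.139, -0.002], [0.139, -0.99, 0.002], [-0.002, -0.002, -1.0]]
wrist_force: [-0.9, 9.4, 1.2]
gripper_width: 0.3
gripper_force: 4.8
```

```bash
python3 -c "
from h import *
st()"
```

```text
t 11.5 r 157.0 tcp z 0.07 theta 1.186 yawerr 0.27 F tool [ 0.38 -9.42 -1.2 ] w 26.1 4.775033034347871
```

{"op": "arm_command", "data": {
  "motion": [
    [26,0.1,1,0,0,0,-0.0065],
    [26,0,0,0,0,0,0]
  ]
}}

```text
time_s: 11.7
tcp_pos: [0.5376, -0.0035, 0.07]
ee_rot: [[0.989, 0.145, -0.002], [0.145, -0.989, 0.002], [-0.002, -0.002, -1.0]]
wrist_force: [-0.6, 9.4, 2.8]
gripper_width: 0.302
gripper_force: 4.7
```

```bash
python3 -c "
from h import *
st(); shot('wrist','w4.png'); st()
im=cv2.imread('pics/w4.png'); cv2.imwrite('pics/w4c.png',cv2.resize(im[0:260,180:460],None,fx=2.3,fy=2.3,interpolation=3))"
```

```text
t 11.7 r 157.0 tcp z 0.07 theta 1.1925 yawerr 0.26 F tool [ 0.77 -9.38 -2.81] w 26.3 4.70547863248612
t 11.75 r 157.0 tcp z 0.07 theta 1.1925 yawerr 0.27 F tool [ 0.78 -9.   -1.86] w 26.2 4.68849717660305
```

View pics/w4c.png

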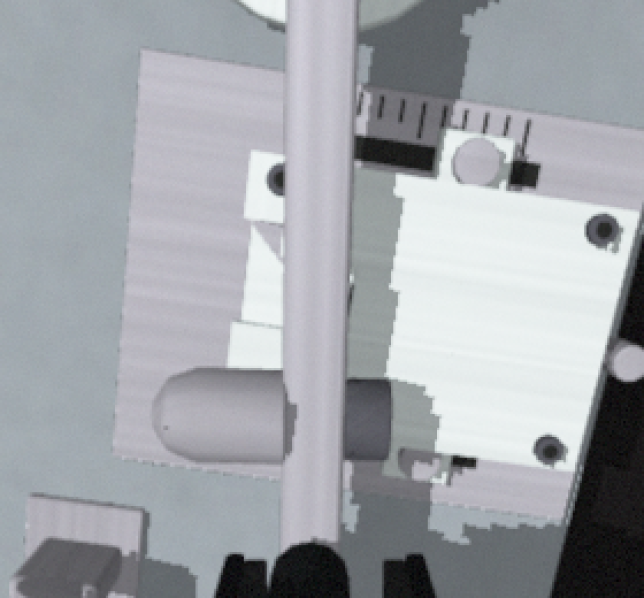

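{"op": "arm_command", "data": {
  "motion": [
    [26,0,-0.7,0,0,0,0.0045],
    [26,0,-0.7,0,0,0,0.0045],
    [26,0,-0.7,0,0,0,0.0045],
    [26,0,0,0,0,0,0]
  ]
}}

```text
time_s: 12.15
tcp_pos: [0.5373, -0.0015, 0.07]
ee_rot: [[0.991, 0.132, -0.002], [0.132, -0.991, 0.002], [-0.002, -0.002, -1.0]]
wrist_force: [-1.1, 9.0, 1.9]
gripper_width: 0.299
gripper_force: 4.6
```

{"op": "arm_command", "data": {
  "motion": [
    [26,0,-0.7,0,0,0,0.0045],
    [26,0,-0.7,0,0,0,0.0045],
    [26,0,0,0,0,0,0]
  ]
}}

```text
time_s: 12.45
tcp_pos: [0.5371, -0.0, 0.07]
ee_rot: [[0.992, 0.123, -0.002], [0.123, -0.992, 0.002], [-0.002, -0.002, -1.0]]
wrist_force: [-0.6, 9.1, 2.7]
gripper_width: 0.302
gripper_force: 4.7
```

```bash
python3 -c "
from h import *
st()"
```

```text
t 12.45 r 157.0 tcp z 0.07 theta 1.1699 yawerr 0.27 F tool [ 0.47 -9.11 -2.68] w 26.2 4.739006482959667
```

{"op": "arm_command", "data": {
  "motion": [
    [26,0,-0.7,0,0,0,0.0045],
    [26,0,-0.7,0,0,0,0.0045],
    [26,0,0,0,0,0,0]
  ]
}}

```text
time_s: 12.75
tcp_pos: [0.537, 0.0014, 0.07]
ee_rot: [[0.994, 0.114, -0.002], [0.114, -0.994, 0.002], [-0.002, -0.002, -1.0]]
wrist_force: [-1.1, 9.7, 2.5]
gripper_width: 0.301
gripper_force: 4.8
```

```bash
python3 -c "
from h import *
st()"
```

```text
t 12.75 r 157.0 tcp z 0.07 theta 1.1609 yawerr 0.27 F tool [ 0.05 -9.77 -2.51] w 26.2 4.811332323533861
```

{"op": "arm_command", "data": {
  "motion": [
    [26,0,1,0,0,0,-0.0065],
    [26,0,1,0,0,0,-0.0065],
    [26,0,1,0,0,0,-0.0065],
    [26,0,1,0,0,0,-0.0065],
    [26,0,1,0,0,0,-0.0065],
    [26,0,0,0,0,0,0]
  ]
}}

```text
time_s: 13.35
tcp_pos: [0.5376, -0.0037, 0.07]
ee_rot: [[0.989, 0.146, -0.002], [0.146, -0.989, 0.002], [-0.002, -0.002, -1.0]]
wrist_force: [-0.1, 9.3, 1.0]
gripper_width: 0.301
gripper_force: 4.7
```

{"op": "arm_command", "data": {
  "motion": [
    [26,0.1,1,0,0,0,-0.0065],
    [26,0,0,0,0,0,0]
  ]
}}

```text
time_s: 13.55
tcp_pos: [0.5377, -0.0047, 0.07]
ee_rot: [[0.988, 0.152, -0.002], [0.152, -0.988, 0.002], [-0.002, -0.002, -1.0]]
wrist_force: [-0.9, 9.4, 2.4]
gripper_width: 0.3
gripper_force: 4.6
```

{"op": "arm_command", "data": {
  "motion": [
    [26,0.1,0.8,0,0,0,-0.005],
    [26,0,0,0,0,0,0]
  ]
}}

```text
time_s: 13.75
tcp_pos: [0.5379, -0.0055, 0.07]
ee_rot: [[0.988, 0.157, -0.002], [0.157, -0.988, 0.002], [-0.002, -0.002, -1.0]]
wrist_force: [-0.3, 8.9, 3.3]
gripper_width: 0.298
gripper_force: 4.6
```

```bash
python3 -c "
from h import *
st()"
```

```text
t 13.75 r 156.9 tcp z 0.07 theta 1.2051 yawerr 0.26 F tool [ 1.13 -8.79 -3.25] w 25.9 4.578531821834986
```

{"op": "arm_command", "data": {
  "motion": [
    [26,0.1,0.8,0,0,0,-0.005],
    [26,0,0,0,0,0,0]
  ]
}}

```text
time_s: 13.95
tcp_pos: [0.538, -0.0063, 0.07]
ee_rot: [[0.987, 0.162, -0.003], [0.162, -0.987, 0.002], [-0.002, -0.002, -1.0]]
wrist_force: [-2.2, 9.0, 3.5]
gripper_width: 0.301
gripper_force: 4.4
```

{"op": "arm_command", "data": {
  "motion": [
    [26,0.1,0.8,0,0,0,-0.005],
    [26,0,0,0,0,0,0]
  ]
}}

```text
time_s: 14.15
tcp_pos: [0.5381, -0.007, 0.07]
ee_rot: [[0.986, 0.167, -0.003], [0.167, -0.986, 0.002], [-0.003, -0.002, -1.0]]
wrist_force: [-1.7, 9.2, 3.8]
gripper_width: 0.302
gripper_force: 5.0
```

```bash
python3 -c "
from h import *
st()"
```

```text
t 14.15 r 157.0 tcp z 0.07 theta 1.2147 yawerr 0.27 F tool [-0.1  -9.4  -3.73] w 26.3 4.998995829701016
```

{"op": "arm_command", "data": {
  "motion": [
    [26,0,0.5,-0.5,0,0,-0.003],
    [26,0,0,0,0,0,0]
  ]
}}

```text
time_s: 14.35
tcp_pos: [0.5382, -0.0074, 0.0701]
ee_rot: [[0.985, 0.17, -0.003], [0.17, -0.985, 0.002], [-0.003, -0.003, -1.0]]
wrist_force: [-0.7, 9.4, 1.8]
gripper_width: 0.3
gripper_force: 4.9
```

```bash
python3 -c "
from h import *
st()"
```

```text
t 14.35 r 157.0 tcp z 0.0701 theta 1.2171 yawerr 0.3 F tool [ 0.88 -9.36 -1.74] w 26.1 4.862840260748271
```

Easing back 3 mm to test for the hook.

{"op": "arm_command", "data": {
  "motion": [
    [26,0,-0.5,0,0,0,0.003],
    [26,0,-0.5,0,0,0,0.003],
    [26,0,-0.5,0,0,0,0.003],
    [26,0,0,0,0,0,0]
  ]
}}

```text
time_s: 14.75
tcp_pos: [0.538, -0.0062, 0.0701]
ee_rot: [[0.987, 0.161, -0.003], [0.161, -0.987, 0.001], [-0.003, -0.002, -1.0]]
wrist_force: [0.0, 7.5, -0.2]
gripper_width: 0.297
gripper_force: 3.9
```

{"op": "arm_command", "data": {
  "motion": [
    [26,0,-0.5,0,0,0,0.003],
    [26,0,-0.5,0,0,0,0.003],
    [26,0,-0.5,0,0,0,0.003],
    [26,0,0,0,0,0,0]
  ]
}}

```text
time_s: 15.15
tcp_pos: [0.5378, -0.0058, 0.0702]
ee_rot: [[0.988, 0.152, -0.003], [0.152, -0.988, 0.0], [-0.003, -0.001, -1.0]]
wrist_force: [-0.8, 6.0, 0.3]
gripper_width: 0.303
gripper_force: 2.6
```

```bash
python3 -c "
from h import *
st()"
```

```text
t 15.15 r 157.1 tcp z 0.0702 theta 1.2068 yawerr -0.17 F tool [ 0.09 -6.08 -0.25] w 26.4 2.5578624170975672
```

{"op": "arm_command", "data": {
  "motion": [
    [26,0,-0.7,0,0,0,0.004],
    [26,0,-0.7,0,0,0,0.004],
    [26,0,0,0,0,0,0]
  ]
}}

```text
time_s: 15.45
tcp_pos: [0.5383, -0.0052, 0.0707]
ee_rot: [[0.99, 0.143, -0.002], [0.143, -0.99, -0.001], [-0.002, 0.0, -1.0]]
wrist_force: [-1.5, 0.9, 0.0]
gripper_width: 0.298
gripper_force: 0.8
```

{"op": "arm_command", "data": {
  "motion": [
    [26,0,-0.7,0,0,0,0],
    [26,0,-0.7,0,0,0,0],
    [26,0,0,0,0,0,0]
  ]
}}

```text
time_s: 15.75
tcp_pos: [0.5392, -0.0034, 0.0712]
ee_rot: [[0.99, 0.144, 0.0], [0.144, -0.99, -0.0], [0.0, 0.0, -1.0]]
wrist_force: [-0.7, 0.2, -0.3]
gripper_width: 0.297
gripper_force: 0.0
```

```bash
python3 -c "
from h import *
st()"
```

```text
t 15.75 r 155.3 tcp z 0.0712 theta 1.1934 yawerr 0.14 F tool [-0.7  -0.34  0.29] w 25.9 0.0
```

{"op": "arm_command", "data": {
  "motion": [
    [26,0,-1.3,0,0,0,0],
    [26,0,-1.2,0,0,0,0],
    [40,0,0,0,0,0,0],
    [40,0,0,0,0,0,0],
    [40,0,0,0,0,0,0]
  ]
}}

```text
time_s: 16.25
tcp_pos: [0.5387, -0.0007, 0.071]
ee_rot: [[0.99, 0.144, -0.0], [0.144, -0.99, -0.0], [-0.0, 0.0, -1.0]]
wrist_force: [0.1, 0.0, 0.3]
gripper_width: 0.444
gripper_force: 0.0
```

{"op": "arm_command", "data": {
  "motion": [
    [40,0,0,-10,0,0,0],
    [40,0,0,-20,0,0,0],
    [40,0,0,-30,0,0,0],
    [40,0,0,-40,0,0,0],
    [40,0,0,0,0,0,0]
  ]
}}

```text
time_s: 16.75
tcp_pos: [0.5425, -0.0003, 0.1778]
ee_rot: [[0.989, 0.145, 0.013], [0.145, -0.989, 0.002], [0.013, 0.0, -1.0]]
wrist_force: [0.2, 0.1, 0.5]
gripper_width: 0.463
gripper_force: 0.0
```

```bash
python3 -c "
from h import *
shot('top','t5.png'); shot('wrist','w5.png')
r=find_in('bolt_knob','wrist')[:1]; print(r, proj('wrist',[.4615,.0625,.094]),proj('wrist',[.4615,.0625,.076]))
cmd([.4615,.0625,.1],180)
a=cv2.imread('pics/t5.png')[120:290,250:430]; b=cv2.imread('pics/w5.png')
cv2.imwrite('pics/c5.png',np.hstack([cv2.resize(a,(400,378),interpolation=3),cv2.resize(b,(400,250))[:].copy() if 0 else cv2.copyMakeBorder(cv2.resize(b,(400,250)),0,128,0,0,0)]))"
```

```text
[{'location': [254.1, 241.4], 'p': 0.55}] [296.6, 226.1] [284.3, 231.9]
t 16.9 p [ 0.5383 -0.0007  0.1715] yaw(y) -81.75 F [-0.1   0.11  0.26] shift [-67.  -73.6  71.5] n 3 per row [-22.3 -24.5  23.8]
turn about tool z rad 1.7147
```

View pics/c5.png

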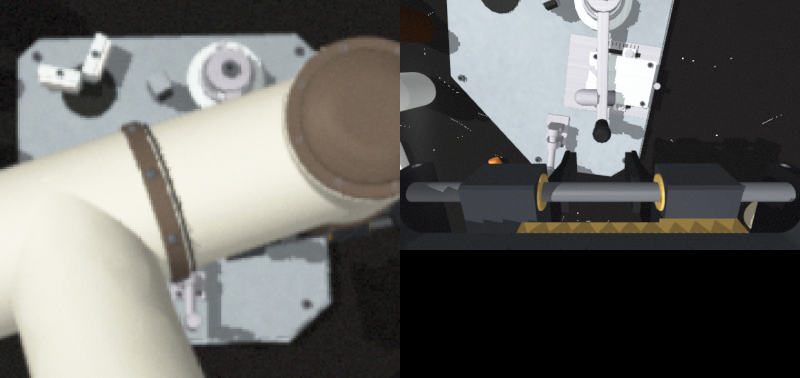

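```bash
python3 -c "
from h import *
cmd([.43,.0625,.1715],-90)"
```

```text
t 16.9 p [ 0.5383 -0.0007  0.1715] yaw(y) -81.75 F [-0.1   0.11  0.26] shift [-98.1 -78.1  -0. ] n 3 per row [-32.7 -26.   -0. ]
turn about tool z rad 0.1439
```

{"op": "arm_command", "data": {
  "motion": [
    [0,-24.5,-19.5,0,0,0,0],
    [0,-24.5,-19.5,0,0,0,0],
    [0,-24.5,-19.5,0,0,0,0],
    [0,-24.5,-19.5,0,0,0,0],
    [0,0,0,0,0,0,0.144],
    [0,0,0,0,0,0,0],
    [0,0,0,0,0,0,0],
    [0,0,0,0,0,0,0]
  ]
}}

```text
time_s: 17.7
tcp_pos: [0.4307, 0.0621, 0.1706]
ee_rot: [[1.0, 0.001, -0.001], [0.001, -1.0, -0.001], [-0.001, 0.001, -1.0]]
wrist_force: [-0.3, -0.7, -0.2]
gripper_width: 0.009
gripper_force: 0.0
```

```bash
python3 -c "
from h import *
shot('wrist','w6.png')
cmd([.43,.0625,.075],-90); print(sense()['gripper_width'],proj('wrist',[.4615,.0625,.094]))"
```

```text
t 17.75 p [0.4307 0.0621 0.1706] yaw(y) -89.95 F [ 0.27 -0.68 -0.04] shift [-0.6 -0.5 95.6] n 2 per row [-0.3 -0.2 47.8]
turn about tool z rad 0.0009
0.0010759423817167134 [172.8, 320.5]
```

View pics/w6.png

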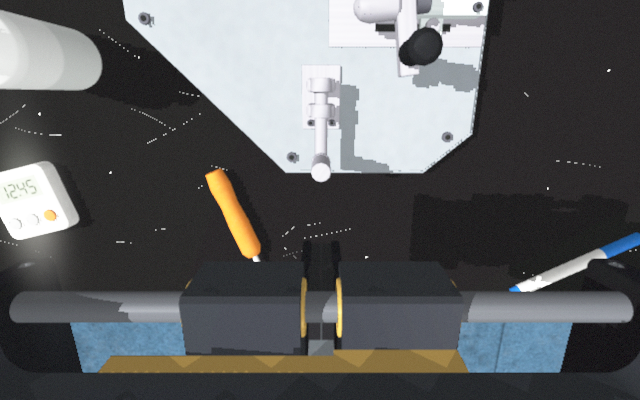

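{"op": "arm_command", "data": {
  "motion": [
    [0,0,0,40,0,0,0],
    [0,0,0,40,0,0,0],
    [0,0,0,15.5,0,0,0],
    [0,6,0,0,0,0,0],
    [0,5,0,0,0,0,0],
    [0,0,0,0,0,0,0]
  ]
}}

```text
time_s: 18.35
tcp_pos: [0.4437, 0.063, 0.0767]
ee_rot: [[1.0, 0.0, 0.003], [0.0, -1.0, 0.001], [0.003, -0.001, -1.0]]
wrist_force: [0.3, -0.6, 0.6]
gripper_width: 0.003
gripper_force: 0.0
```

{"op": "arm_command", "data": {
  "motion": [
    [0,4,0,0,0,0,0],
    [0,4,0,0,0,0,0],
    [0,4,0,0,0,0,0],
    [0,4,0,0,0,0,0],
    [0,4,0,0,0,0,0],
    [0,0,0,0,0,0,0]
  ]
}}

```text
time_s: 18.95
tcp_pos: [0.4622, 0.0624, 0.0755]
ee_rot: [[1.0, 0.0, 0.001], [0.0, -1.0, 0.0], [0.001, -0.0, -1.0]]
wrist_force: [-0.4, 0.1, 0.7]
gripper_width: 0.004
gripper_force: 0.2
```

{"op": "arm_command", "data": {
  "motion": [
    [0,3,0,0,0,0,0],
    [0,3,0,0,0,0,0],
    [0,3,0,0,0,0,0]
  ]
}}

```text
time_s: 19.25
tcp_pos: [0.4705, 0.0623, 0.0755]
ee_rot: [[1.0, 0.0, -0.001], [0.0, -1.0, -0.0], [-0.001, 0.0, -1.0]]
wrist_force: [-2.4, 0.5, -0.5]
gripper_width: 0.002
gripper_force: 1.1
```

{"op": "arm_command", "data": {
  "motion": [
    [0,1.5,0,0,0,0,0],
    [0,1.5,0,0,0,0,0]
  ]
}}

```text
time_s: 19.45
tcp_pos: [0.4729, 0.0622, 0.0754]
ee_rot: [[1.0, -0.0, -0.002], [-0.0, -1.0, -0.0], [-0.002, 0.0, -1.0]]
wrist_force: [-6.2, 2.4, 2.3]
gripper_width: 0.006
gripper_force: 2.9
```

{"op": "arm_command", "data": {
  "motion": [
    [0,1.5,0,0,0,0,0],
    [0,0,0,0,0,0,0]
  ]
}}

```text
time_s: 19.65
tcp_pos: [0.473, 0.0619, 0.0751]
ee_rot: [[1.0, -0.001, -0.005], [-0.001, -1.0, -0.001], [-0.005, 0.001, -1.0]]
wrist_force: [-7.2, 1.2, 3.0]
gripper_width: 0.009
gripper_force: 3.4
```

{"op": "arm_command", "data": {
  "motion": [
    [0,2,0,0,0,0,0],
    [0,0,0,0,0,0,0],
    [0,0,0,0,0,0,0]
  ]
}}

```text
time_s: 19.95
tcp_pos: [0.4731, 0.0616, 0.0748]
ee_rot: [[1.0, -0.001, -0.008], [-0.001, -1.0, -0.002], [-0.008, 0.002, -1.0]]
wrist_force: [-9.7, 3.3, 6.1]
gripper_width: 0.005
gripper_force: 5.4
```

{"op": "arm_command", "data": {
  "motion": [
    [0,-8,0,0,0,0,0],
    [0,-15,0,0,0,0,0],
    [0,-5,0,-35,0,0,0],
    [0,0,0,-45,0,0,0],
    [0,0,0,-20,0,0,0],
    [0,0,0,0,0,0,0],
    [0,0,0,0,0,0,0]
  ]
}}

```text
time_s: 20.65
tcp_pos: [0.4493, 0.0626, 0.1758]
ee_rot: [[1.0, 0.0, 0.002], [0.0, -1.0, 0.001], [0.002, -0.001, -1.0]]
wrist_force: [-0.5, -0.2, -0.8]
gripper_width: 0.004
gripper_force: 0.0
```

```bash
python3 -c "
from h import *
s=sense();print(s['time_s'],s['tcp_pos'],s['wrist_force'])
shot('wrist','w7.png')
print('drawn',proj('wrist',[.4615,.0625,.094]),'home',proj('wrist',[.4915,.0625,.094]))"
```

```text
20.65 [0.44931723 0.06257696 0.17577062] [-0.48943477 -0.16690975 -0.82082074]
drawn [196.3, 320.8] home [154.4, 320.8]
```

View pics/w7.png

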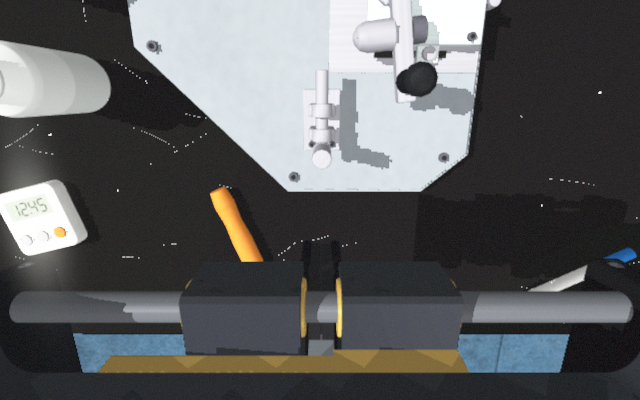

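```bash
python3 -c "
from h import *
for f,r0,r1 in (('w6.png',155,190),('w7.png',140,175)):
    g=cv2.imread('pics/'+f,0)[r0:r1,300:342]
    c=cv2.HoughCircles(cv2.resize(g,None,fx=4,fy=4,interpolation=2),cv2.HOUGH_GRADIENT,1,200,param1=80,param2=12,minRadius=28,maxRadius=52)
    print(f,[(300+x/4,r0+y/4,r/4) for x,y,r in c[0]] if c is not None else None)
    print([int(v) for v in g[:,19:23].mean(1)])
for v in (155,156,157,158): print(v,ray('wrist',[v,321],.094).round(4))
"
```

```text
w6.png [(np.float32(320.875), np.float32(172.375), np.float32(9.65))]
[148, 142, 140, 139, 139, 136, 135, 156, 222, 244, 245, 245, 245, 244, 244, 245, 244, 244, 244, 244, 243, 243, 243, 243, 244, 244, 204, 81, 42, 41, 43, 43, 43, 42, 42]
w7.png [(np.float32(321.625), np.float32(158.625), np.float32(9.15))]
[237, 223, 201, 175, 141, 137, 137, 135, 135, 158, 219, 240, 242, 241, 239, 238, 239, 239, 239, 239, 239, 239, 238, 238, 237, 237, 237, 236, 224, 217, 224, 223, 223, 222, 223]
155 [0.4911 0.0624 0.094 ]
156 [0.4904 0.0624 0.094 ]
157 [0.4897 0.0624 0.094 ]
158 [0.489  0.0624 0.094 ]
```

{"op": "arm_command", "data": {
  "motion": [
    [0,-10,-40,-30,0,0,0],
    [0,-10,-40,-30,0,0,0],
    [0,0,-40,-20,0,0,0],
    [0,0,0,0,0,0,0],
    [0,0,0,0,0,0,0],
    [0,0,0,0,0,0,0]
  ]
}}

```text
time_s: 21.3
tcp_pos: [0.4286, 0.1798, 0.2525]
ee_rot: [[1.0, -0.0, -0.003], [-0.0, -1.0, -0.002], [-0.003, 0.002, -1.0]]
wrist_force: [0.8, 0.2, -0.4]
gripper_width: 0.003
gripper_force: 0.0
```

```bash
python3 -c "
from h import *
shot('side','s8.png'); shot('wrist','w8.png'); print(sense()['tcp_pos'])
L=[('side1.png',160,240,370,450),('s8.png',160,240,370,450),('w6.png',50,190,270,410),('w7.png',50,190,270,410)]
T=[cv2.resize(cv2.imread('pics/'+f)[a:b,c:d],(300,300),interpolation=3) for f,a,b,c,d in L]
cv2.imwrite('pics/c8.png',np.vstack([np.hstack(T[:2]),np.hstack(T[2:])]))
for x in (.4615,.4885,.4915): print(x,proj('side',[x,.0625,.094]),proj('wrist',[x,.0625,.094]))"
```

```text
[0.42892589 0.17958145 0.25301709]
0.4615 [201.5, 407.2] [150.6, 449.0]
0.4885 [198.6, 393.2] [120.3, 452.4]
0.4915 [198.3, 391.6] [116.8, 452.8]
```

View pics/c8.png

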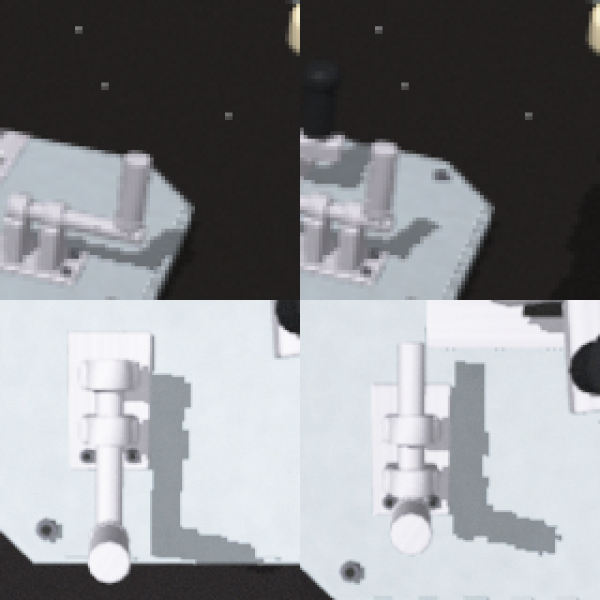

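```bash
python3 -c "
from h import *
f=8
A=cv2.resize(cv2.imread('pics/side1.png')[180:240,370:450],None,fx=f,fy=f,interpolation=2)
B=cv2.resize(cv2.imread('pics/s8.png')[180:240,370:450],None,fx=f,fy=f,interpolation=2)
# knob cylinder upper part in A about col 402..411,row 201..216
for (r0,r1,c0,c1) in [(200,217,402,412),(202,218,401,412),(199,214,402,412)]:
    t=A[(r0-180)*f:(r1-180)*f,(c0-370)*f:(c1-370)*f]
    m=cv2.matchTemplate(B,t,cv2.TM_CCOEFF_NORMED); _,v,_,l=cv2.minMaxLoc(m)
    print(v,'shift',l[0]/f+370-c0,l[1]/f+180-r0)
print(np.subtract(proj('side',[.4915,.0625,.08]),proj('side',[.4615,.0625,.08])))
cmd([.445,.0625,.253],-90)"
```

```text
0.8908848166465759 shift -14.0 -3.0
0.6989260911941528 shift -13.875 -3.5
0.9256569743156433 shift -14.0 -3.0
[ -3.3 -15.5]
t 21.4 p [0.4289 0.1796 0.253 ] yaw(y) -90.07 F [-0.39 -0.02  0.22] shift [ 16.2 117.1   0.2] n 3 per row [ 5.4 39.   0.1]
turn about tool z rad -0.0012
```

{"op": "arm_command", "data": {
  "motion": [
    [0,4,39,0,0,0,0],
    [0,4,39,0,0,0,0],
    [0,4,39,30,0,0,0],
    [0,0,0,45,0,0,0],
    [0,0,0,45,0,0,0],
    [0,0,0,48,0,0,0],
    [0,0,0,0,0,0,0],
    [0,0,0,0,0,0,0]
  ]
}}

```text
time_s: 22.2
tcp_pos: [0.4416, 0.0631, 0.0866]
ee_rot: [[1.0, -0.0, -0.001], [-0.0, -1.0, -0.002], [-0.001, 0.002, -1.0]]
wrist_force: [0.9, 0.9, 0.7]
gripper_width: 0.003
gripper_force: 0.0
```

{"op": "arm_command", "data": {
  "motion": [
    [0,8,0,0,0,0,0],
    [0,8,0,0,0,0,0],
    [0,8,0,0,0,0,0],
    [0,4,0,0,0,0,0],
    [0,2,0,0,0,0,0],
    [0,0,0,0,0,0,0]
  ]
}}

```text
time_s: 22.8
tcp_pos: [0.4716, 0.0638, 0.0865]
ee_rot: [[1.0, 0.0, 0.0], [0.0, -1.0, 0.0], [0.0, -0.0, -1.0]]
wrist_force: [0.6, -0.7, 0.4]
gripper_width: 0.01
gripper_force: 0.0
```

{"op": "arm_command", "data": {
  "motion": [
    [0,1.5,0,0,0,0,0],
    [0,1.5,0,0,0,0,0],
    [0,0,0,0,0,0,0]
  ]
}}

```text
time_s: 23.1
tcp_pos: [0.4729, 0.0633, 0.086]
ee_rot: [[1.0, -0.0, -0.003], [-0.0, -1.0, -0.001], [-0.003, 0.001, -1.0]]
wrist_force: [-4.1, 1.5, 1.0]
gripper_width: 0.005
gripper_force: 2.0
```

{"op": "arm_command", "data": {
  "motion": [
    [0,1.5,0,0,0,0,0],
    [0,1.5,0,0,0,0,0],
    [0,0,0,0,0,0,0]
  ]
}}

```text
time_s: 23.4
tcp_pos: [0.4732, 0.0628, 0.0856]
ee_rot: [[1.0, -0.001, -0.009], [-0.001, -1.0, -0.002], [-0.009, 0.002, -1.0]]
wrist_force: [-10.4, 2.5, 5.7]
gripper_width: 0.004
gripper_force: 5.4
```

{"op": "arm_command", "data": {
  "motion": [
    [0,1.5,0,0,0,0,0],
    [0,1.5,0,0,0,0,0],
    [0,1,0,0,0,0,0],
    [0,0,0,0,0,0,0],
    [0,0,0,0,0,0,0]
  ]
}}

```text
time_s: 23.9
tcp_pos: [0.4735, 0.0622, 0.0851]
ee_rot: [[1.0, -0.002, -0.016], [-0.002, -1.0, -0.004], [-0.016, 0.004, -1.0]]
wrist_force: [-19.4, 5.1, 12.2]
gripper_width: 0.009
gripper_force: 9.6
```

{"op": "arm_command", "data": {
  "motion": [
    [0,-10,0,0,0,0,0],
    [0,-15,0,0,0,0,0],
    [0,-5,0,-35,0,0,0],
    [0,0,-30,-45,0,0,0],
    [0,0,-40,-20,0,0,0],
    [0,0,-40,-20,0,0,0],
    [0,0,0,0,0,0,0],
    [0,0,0,0,0,0,0]
  ]
}}

```text
time_s: 24.7
tcp_pos: [0.4517, 0.1726, 0.2034]
ee_rot: [[1.0, 0.002, 0.002], [0.002, -1.0, 0.001], [0.002, -0.001, -1.0]]
wrist_force: [-0.1, -1.0, -0.9]
gripper_width: 0.007
gripper_force: 0.0
```

```bash
python3 -c "
from h import *
shot('side','s9.png'); f=8; s=sense(); print(s['tcp_pos'],s['time_s'])
A=cv2.resize(cv2.imread('pics/side1.png')[180:240,370:450],None,fx=f,fy=f,interpolation=2)
for n in ('s8.png','s9.png'):
    B=cv2.resize(cv2.imread('pics/'+n)[180:240,370:450],None,fx=f,fy=f,interpolation=2)
    t=A[(200-180)*f:(217-180)*f,(402-370)*f:(412-370)*f]
    m=cv2.matchTemplate(B,t,cv2.TM_CCOEFF_NORMED); _,v,_,l=cv2.minMaxLoc(m)
    print(n,v,l[0]/f-32,l[1]/f-20)
    g=cv2.imread('pics/'+n,0); print([int(v) for v in g[206:210,380:404].mean(0)])
g=cv2.imread('pics/side1.png',0); print([int(v) for v in g[209:213,395:419].mean(0)])
a=cv2.imread('pics/s8.png').astype(int)-cv2.imread('pics/s9.png'); print('striker-region diff',np.abs(a[150:260,250:380]).mean())
"
```

```text
[0.45114939 0.17152408 0.20264652] 24.75
s8.png 0.8908848166465759 -14.0 -3.0
[121, 114, 114, 114, 114, 123, 152, 167, 159, 156, 159, 159, 153, 141, 130, 163, 188, 189, 189, 188, 188, 187, 187, 188]
s9.png 0.8906573057174683 -14.0 -3.0
[121, 113, 114, 114, 114, 122, 153, 167, 159, 156, 160, 159, 153, 141, 130, 163, 188, 188, 189, 188, 188, 187, 187, 188]
[191, 190, 189, 189, 189, 189, 173, 157, 157, 160, 159, 153, 142, 131, 162, 186, 187, 186, 185, 183, 163, 127, 94, 58]
striker-region diff 0.9987412587412587
```

```bash
python3 -c "
from h import *
print(finish_job())"
```

```text
the job is handed in; nothing more can be done
None
```

The striker hangs on its catch and the safety bolt is pushed to a hard stop that did not give at 19 N. Images put the bolt's travel at about 27 mm of the stated 30 mm, so I took that stop to be fully home. I did not touch the bottles; the job is handed in, and no verdict came back.

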